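# Put the cutter away and click the case shut

### The arm

A 6-joint arm with a two-finger parallel gripper is mounted at the origin on the work surface. World frame = base frame: x ahead of the robot, y to its left, z up, the work surface at z = 0. Lengths are in m, angles in rad, forces in N, time in s.
With the tool pointing down it reaches from about 0.25 to 0.725 m from the base axis. Payload 4 kg.
Tool frame: the origin (TCP) lies at the very end of the fingers, on their centre line; the grasp point (between the pads) lies 19 mm behind it; z points along the fingers, y is the line along which they close (so a half turn about z gives the same grasp; the last joint's range is limited). The gripper opens to 85 mm and grips with 20 to 120 N. Pads are 22 mm wide; open, the fingers measure 114 mm over their backs; the gripper's body (76 mm by 85 mm) begins 54 mm behind the grasp point. The pads swing forward as they close: fully open they stand 13 mm farther back than shut.
Start: joints at [-1.156, 0.241, 0.005, 1.335, 0, 1.571], TCP at [0.202, -0.458, 0.231] pointing down, gripper open.
Joint ranges: [-2.72, 2.72], [-1.05, 1.87], [-1.09, 1.28], [-1.99, 2.15], [-1.42, 1.44], [-3.14, 3.14]. Speed limits (rad/s): [2.79, 2.79, 3.14, 3.14, 3.14, 3.14].

### API

Orientations are given as a unit quaternion [x, y, z, w].
In Python, from workcell import telemetry, vision, workorder gives the robot as it stands.
- The arm moves only by the shell command python3 -m inch 'ROWS'. ROWS is JSON, a list of rows, each a list of 3 entries, a list of its own where there are three numbers: the turn, a rotation vector about the tool's x, y, z scaled (see below), then the shift along the tool's x, y, z scaled (see below), then the closure, from -1 (fully open) to 1 (shut). A call has 1 to 10 rows; each row shifts and turns the commanded pose from where the row before left it, along the tool's axes as they then stand; what a row does not reach is not made up. The controller multiplies each number of a shift by 0.3 m and each number of a turn by 360 degrees. A row lasts 1/12 s, in which the tool goes at most 41.7 mm and 7.16 degrees, less where a joint would pass 70% of its speed; a pose out of reach is approached as far as the arm can. A call with a number of a shift or a turn outside -1 to 1 is refused whole. A call with a gripper value outside its range is refused whole. The fingers move at their own pace and stop on an object; the grip force is fixed at half the most. Time passes only in rows, so rows that do not move let the fingers close. It gives the time, the measured TCP pose, the force, the opening and the grip force at its end, in the units of the state.
- telemetry.get_obs(): the state, without advancing time (a new reading comes with each control period).
- vision.camera(name): name is "scene" or "top" or "wrist"; returns a dict with "img" (420x560x3 uint8, red, green, blue), "fov_y" (degrees; the focal length in pixels is half the picture's height over the tangent of half this angle, whatever the lens; pixels are square), "cx", "cy" (the principal point, pixels), "pose" (4x4, takes a point from camera to world coordinates). Camera axes: x right, y up, looking along -z (the intrinsics and any distortion apply to the point x, -y, -z); pixel columns grow to the right and rows downward; lengths in m; the calibration is good to about 2 mm. A picture is of the moment at which its call begins. There is no depth.
- workorder.job_done(): hands the job in; it is judged then, once.
The state is a dict: "clock": time; "joint_pos": joint angles; "joint_vel": joint speeds; "tau": joint torques, N m; "eef_pos": TCP position; "tool_rot": TCP orientation; "ft_force": force on the tool from outside, world axes, zero at the start; "ft_torque": the same for the moment, N m; "grip_width": finger opening in m; "grasp_force": force on a finger pad.
Only numpy, scipy, OpenCV 4.12 (cv2) and the standard library are available. Lean on these libraries where they do the work, as an engineer would, in place of code of your own. Each camera call takes 0.05 s, during which the arm holds its last target. There are 200 camera calls.

### The job

Stand the small steel cutter upright on the floor of the open bay of the green case, then slide the metal cover along its rails over the bay until its springy tongue clicks down behind the ledge, and let go. Push gently: do not ram the cover against the end stops. Leave everything else on the bench where it is.

Things in the scene. Friction and masses are not known exactly. Their poses are not given: they have to be found in the camera images.
- case: Green steel case, screwed down: 350 long (x, from -163 to 187 mm), 164 wide, 67 high. Origin: underside, on the centreline. Its x axis is the way the cover closes, roughly away from the robot. x -163 to 0 is a solid deck, 0 to 110 the open bay. The cover rests on the side walls at z 56 mm. More than 22 N between cover and case breaks the keeper.
- bay (a point): Point on the bay's floor (6 mm above the case's underside), on the centreline, 75 mm along x from the case's origin: a good place to stand the cutter. The bay is 124 mm wide (y) between walls that reach z 56 mm.
- lips (a point): Point on the centreline, midway along the rails, at z 67 mm in the case's frame, level with the tops of the two steel lips that hold the cover down. They run from x -163 to 112 mm, 63 to 82 mm either side of the centreline, and leave the cover about 1 mm of play sideways and up.
- ledge (a point): Drawn place of the keeper's ledge (top far edge; case x 154, z 56 mm). The dark keeper: a 20 degree ramp, a flat 27 mm land up to the ledge, 60 mm wide, a stop horn each side (top z 70). It sits up to 16 mm nearer or farther than drawn: feel for it. As drawn, the tongue clicks with the cover's origin at x 70 mm; the horns stop it at 72.5; it bears on the ramp from x 37.
- lid: Aluminium cover, 155 (x, from -91 to 64 mm) x 140 (y) x 5 mm, 0.22 kg, lying loose under the lips; starts slid back so that most of the bay is open (origin at x -58 to -43 mm in the case's frame). Origin: on its underside, on the centreline; x axis as the case's. It slides with 1 to 3 N.
- rib (a point): Middle of the top of the cover's grip rib: 14 mm thick in x, 60 mm wide in y, standing 22 mm above the cover's top. The point is at x -20, y 0, z 27 mm in the cover's frame. Pinch it, or push it from behind (its -x face).
- bead (a point): Centre of the bead (radius 3 mm) across the free end of the cover's spring-steel tongue, 30 mm wide, 27 mm beyond the front edge. At rest at x 86, y 0, z 0.5 mm in the cover's frame. The ledge lifts it 2 to 4 mm; behind the ledge it springs back down. Passing the ledge takes a push of about 4 to 12 N.
- cutter: Steel cutter, upright on the bench: body 36 mm diameter and 30 mm high with dark knife inserts set in spirals, above it a plain neck 18 mm in diameter and 8 mm high (38 mm in all), 0.17 to 0.33 kg. Origin: centre of its underside, z up. Told from its neighbours by the neck and inserts.
- collar: Bystander: plain steel ring, 38 mm diameter, 22 mm high, with an 18 mm hole. Origin: underside.
- jar: Bystander: amber jar with a steel cap, 44 mm diameter, 60 mm high. Origin: underside.
- tape: Bystander: black tape measure, 66 x 36 x 62 mm. Origin: underside.
- brush: Bystander: bench brush. Origin: underside.
- wrench: Bystander: wrench, 200 mm long. Origin: underside.
- offcut: Bystander: wooden offcut, 120 x 50 x 30 mm. Origin: underside.
There are look-alikes about, which are no part of the job. Leave any yellow look-alike of the cutter alone.

How it is judged:
On the way, in this order (a step that is already met when the one before it is completed fails the run):
1. the cutter stands in the bay, released (x of cutter in the frame of case between 0.015 and 0.095 m and y of cutter in the frame of case between -0.046 and 0.046 m and z of cutter in the frame of case below 0.01 m and angle between cutter's own z axis and vertical below 0.15 rad and contact force between cutter and the fingers below 0.1 N), for 0.2 s.
2. the tongue rides up on the ledge (z of bead in the frame of lid above 0.002 m).
3. the tongue has clicked down behind the ledge (x of lid in the frame of case above 0.052 m and z of bead in the frame of lid below 0.0013 m), for 0.2 s.
At the end, for the whole second after the job is handed in: The cutter stands upright (within 0.15 rad) on the bay floor, inside the bay's walls; the cover is under its lips, closed beyond x 52 mm, with its tongue sprung back down (within about 1 mm of its rest height) behind the ledge; cover and cutter at rest (all of step 3 and x of cutter in the frame of case between 0.015 and 0.095 m and y of cutter in the frame of case between -0.046 and 0.046 m and z of cutter in the frame of case below 0.01 m and angle between cutter's own z axis and vertical below 0.15 rad and z of lid in the frame of case below 0.0585 m and linear speed of each of lid, cutter below 0.01 m/s); the robot touches nothing.
It fails at once if the cover is forced: more than 22 N between cover and case (contact force between lid and case above 22 N).
It fails at once if a bystander is moved by more than 30 mm (distance of any of collar, jar, tape, brush, wrench, offcut from where it was at the start of the episode above 0.03 m).
It also fails if it takes over 61 s, if anything falls off the work surface, if the arm or the gripper's body presses on something with over 40 N, if the wrist force passes 120 N, or if a joint passes its speed limit or range.

## Working session

There is one attempt and no reset: what is moved stays moved. The work goes in short steps, Python scripts to look and compute and a shell command to move; the robot and the scene stay as the last step left them, time stands still between calls to the robot, and variables do not carry over. Pictures are saved under pics/ and viewed, at most 10 in all, crops included, and the job is handed in when it is done.

```bash
ls; mkdir -p pics; python3 - <<'E'
from workcell import telemetry, vision
import cv2,numpy as np,pickle
o=telemetry.get_obs();print(o)
d={}
for n in("scene","top"):
    c=vision.camera(n);d[n]=c;cv2.imwrite(f"pics/{n}0.png",c["img"][:,:,::-1]);print({k:v for k,v in c.items() if k!="img"})
pickle.dump(d,open("c0.pkl","wb"))
E
```

```text
pics
{'clock': 0.0, 'joint_pos': array([-1.15604114e+00,  2.41418084e-01,  3.72178182e-03,  1.33516796e+00,
        9.62397188e-06,  1.57080421e+00]), 'joint_vel': array([ 5.05503408e-04, -1.37091804e-03,  5.65773132e-04, -1.68092633e-03,
        6.56369150e-05,  6.23698148e-04]), 'tau': array([-1.09034907e-03, -3.72309530e+01,  2.52412963e+01,  1.68753677e-02,
       -7.84293411e-05, -1.09449994e-05]), 'eef_pos': array([ 0.20123549, -0.45703823,  0.23040945]), 'tool_rot': array([ 9.78574506e-01,  2.05890424e-01, -2.08183228e-04, -1.01280393e-03]), 'ft_force': array([ 0.29929618, -0.27124083,  0.40198796]), 'ft_torque': array([ 0.01253769, -0.00998603,  0.04422089]), 'grasp_force': 0.0, 'grip_width': 0.0853779676381226}
{'fov_y': 45.63312337906964, 'cx': 278.7084601885995, 'cy': 212.74947284697672, 'pose': array([[ 0.60476788, -0.59385801,  0.5306491 ,  1.16465905],
       [ 0.7963164 ,  0.44115591, -0.41383771, -0.46921116],
       [ 0.01166185,  0.67284034,  0.7396958 ,  0.93499309],
       [ 0.        ,  0.        ,  0.        ,  1.        ]])}
{'fov_y': 42.74818185062385, 'cx': 276.7405386854291, 'cy': 205.32509827636582, 'pose': array([[ 0.02883799,  0.99601676, -0.08437407,  0.44555135],
       [-0.99952088,  0.02778391, -0.01364081, -0.01525595],
       [-0.01124224,  0.08472702,  0.99634078,  1.50077104],
       [ 0.        ,  0.        ,  0.        ,  1.        ]])}
```

View pics/scene0.png

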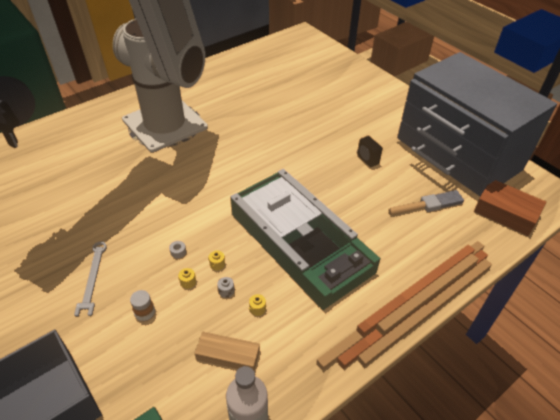

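View pics/top0.png

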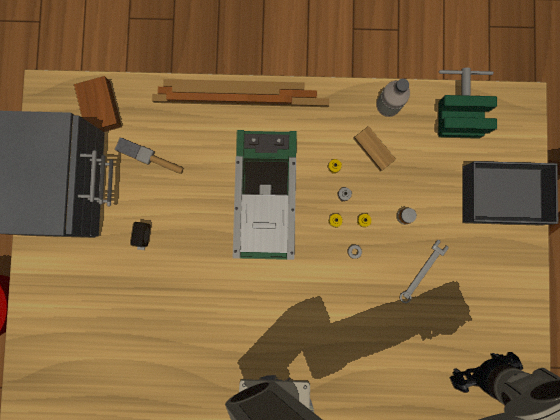

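The steel candidates are scene (226,286) = top (345,194) and scene (178,249) = top (355,251). The first looks like the necked cutter and the second like the plain ring (collar). The yellow ones at top (335,166), (336,220) and (365,220) are look-alikes. I'll confirm in one crop and measure at the same time.

```bash
cat > h.py <<'E'
import numpy as np,cv2,pickle
from scipy.spatial.transform import Rotation as R
def ray(c,p):
    f=210/np.tan(np.radians(c["fov_y"]/2)); T=c["pose"]
    d=T[:3,:3]@np.array([(p[0]-c["cx"])/f,-(p[1]-c["cy"])/f,-1]); return T[:3,3],d/np.linalg.norm(d)
def onz(c,p,z):
    o,d=ray(c,p); return o+d*(z-o[2])/d[2]
def tri(*cp):
    A=np.zeros((3,3));b=np.zeros(3);L=[ray(c,p) for c,p in cp]
    for o,d in L:
        P=np.eye(3)-np.outer(d,d);A+=P;b+=P@o
    x=np.linalg.solve(A,b); return x,max(np.linalg.norm((np.eye(3)-np.outer(d,d))@(x-o)) for o,d in L)
def proj(c,X):
    f=210/np.tan(np.radians(c["fov_y"]/2)); T=c["pose"];q=T[:3,:3].T@(np.array(X)-T[:3,3])
    return np.array([c["cx"]+f*q[0]/-q[2],c["cy"]-f*q[1]/-q[2]])
E
python3 - <<'E'
from h import *
d=pickle.load(open("c0.pkl","rb"));s,t=d["scene"],d["top"]
print(tri((s,(226,286)),(t,(345,194))),tri((s,(178,248)),(t,(355,251))))
a=cv2.resize(s["img"][235:325,155:285],None,fx=3,fy=3,interpolation=3)
b=cv2.resize(t["img"][122:266,226:302],None,fx=4,fy=4,interpolation=3)
e=cv2.resize(s["img"][165:305,225:385],None,fx=2.4,fy=2.4,interpolation=3)
im=np.zeros((600,800,3),np.uint8);im[:270,:390]=a;im[:576,400:704]=b;im[264:,:384]=e[:336]
cv2.imwrite("pics/crop1.png",im[:,:,::-1])
E
```

```text
(array([ 0.60910268, -0.18151736,  0.01754871]), np.float64(0.002216742877587751)) (array([ 0.45209534, -0.21225667,  0.01521028]), np.float64(0.0019996965997527844))
```

View pics/crop1.png

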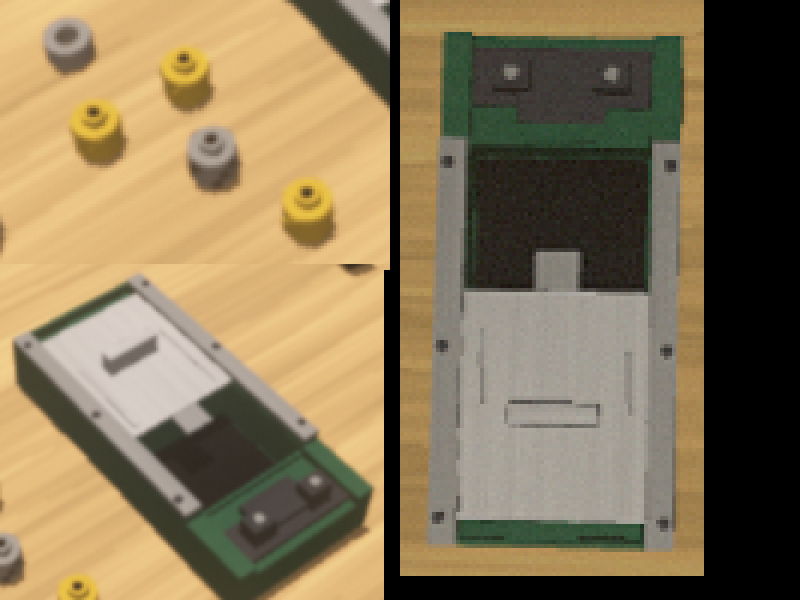

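The crop confirms it: the steel piece with a neck and dark marks at scene (226,286) is the cutter. The ring with the hole is the collar, and the three yellow ones are left alone. Six lip screws show in both views, so I'll triangulate those for the case pose.

```bash
cat > case.py <<'E'
from h import *
d=pickle.load(open("c0.pkl","rb"));s,t=d["scene"],d["top"]
S=[(27,345),(95,413),(178,498),(141,283),(217,346),(301,422)]
T=[(663,524),(667,351),(671,166),(438,517),(442,345),(448,161)]
fs=lambda p:((p[0]+.5)/2.4-.5+225,(p[1]-264+.5)/2.4-.5+165)
ft=lambda p:((p[0]-400+.5)/4-.5+226,(p[1]+.5)/4-.5+122)
P=[]
for a,b in zip(S,T):
    x,e=tri((s,fs(a)),(t,ft(b)));P.append(x);print(x.round(4),round(e,4))
P=np.array(P)
ax=(P[2]-P[0]+P[5]-P[3]);yaw=np.arctan2(ax[1],ax[0]);print("yaw deg",np.degrees(yaw),"len",np.linalg.norm(ax)/2,"width",np.linalg.norm(P[3:]-P[:3],axis=1))
print("centre",P.mean(0))
C=P.mean(0);Z=R.from_euler('z',-yaw)
for n,p,z in [("case far edge mid",(563,37),.067),("case near edge",(551,547),.056),("lidnear",(552,522),.061),("lidfront",(557,292),.061),("lid L",(463,400),.061),("lid R",(645,400),.061),("rib",(552,414),.083),("farL",(444,33),.067),("farR",(684,38),.067),("bayfar",(560,150),.056)]:
    w=onz(t,ft(p),z);print(n,w.round(4),"rel",Z.apply(w-C).round(4))
E
python3 case.py
```

```text
[ 0.442  -0.0378  0.0656] 0.0005
[ 0.5574 -0.0374  0.0681] 0.0005
[ 0.6828 -0.0367  0.0675] 0.0006
[0.4411 0.1102 0.0678] 0.0017
[0.5576 0.1139 0.0666] 0.0009
[0.6823 0.1139 0.0664] 0.0006
yaw deg 0.5744239682254316 len 0.24096356576570266 width [0.14810213 0.151264   0.15064322]
centre [0.56054224 0.03768599 0.06701762]
case far edge mid [0.7689 0.0384 0.067 ] rel [ 0.2084 -0.0014 -0.    ]
case near edge [0.4242 0.0362 0.056 ] rel [-1.363e-01 -1.000e-04 -1.100e-02]
lidnear [0.441  0.0359 0.061 ] rel [-0.1196 -0.0006 -0.006 ]
lidfront [0.5955 0.0373 0.061 ] rel [ 0.035  -0.0007 -0.006 ]
lid L [0.5209 0.0982 0.061 ] rel [-0.0391  0.0609 -0.006 ]
lid R [ 0.5243 -0.024   0.061 ] rel [-0.0368 -0.0613 -0.006 ]
rib [0.5121 0.0373 0.083 ] rel [-0.0484  0.0001  0.016 ]
farL [0.7696 0.1193 0.067 ] rel [ 0.2098  0.0795 -0.    ]
farR [ 0.7704 -0.0437  0.067 ] rel [ 0.209  -0.0835 -0.    ]
bayfar [0.6933 0.0384 0.056 ] rel [ 0.1327 -0.0006 -0.011 ]
```

Case: screws lie at z ≈ 0.067 (expected 67 mm) and the lid is 154 mm long (expected 155). The origin is at about (0.585, 0.038) with yaw ≈ 0.5°, and the lid origin is at case x ≈ -54 mm. The cutter is at about (0.609, -0.181). Next I turn the tool to heading 0 and go above the cutter.

```bash
python3 -m inch '[[[0,0,0.0165],[0,0,0],-1],[[0,0,0.0165],[0,0,0],-1],[[0,0,0.0165],[0,0,0],-1],[[0,0,0.0165],[0,0,0],-1],[[0,0,0],[0.11,-0.075,0],-1],[[0,0,0],[0.11,-0.075,0],-1],[[0,0,0],[0.11,-0.075,0],-1],[[0,0,0],[0.11,-0.075,0],-1],[[0,0,0],[0.11,-0.075,0],-1],[[0,0,0],[0.11,-0.075,0],-1]]'
python3 -m inch '[[[0,0,0],[0.11,-0.075,0],-1],[[0,0,0],[0.11,-0.075,0],-1],[[0,0,0],[0.11,-0.075,0],-1],[[0,0,0],[0.11,-0.075,0],-1],[[0,0,0],[0,0,0],-1],[[0,0,0],[0,0,0],-1],[[0,0,0],[0,0,0],-1]]'
python3 - <<'E'
from workcell import telemetry, vision
import cv2,pickle
c=vision.camera("wrist");pickle.dump((c,telemetry.get_obs()),open("w1.pkl","wb"));cv2.imwrite("pics/w1.png",c["img"][:,:,::-1]);print(c["pose"].round(3))
E
```

```text
clock: 0.93
eef_pos: [0.4005, -0.3211, 0.2309]
tool_rot: [1.0, -0.0, -0.0, -0.0]
ft_force: [1.0, -1.6, -0.2]
grip_width: 0.0854
grasp_force: 0.0
clock: 1.52
eef_pos: [0.531, -0.2322, 0.2305]
tool_rot: [1.0, 0.0, -0.001, -0.0]
ft_force: [-0.8, -0.2, 0.6]
grip_width: 0.0857
grasp_force: 0.0
[[ 0.002  0.958  0.288  0.604]
 [-1.     0.003 -0.001 -0.233]
 [-0.002 -0.288  0.958  0.373]
 [ 0.     0.     0.     1.   ]]
```

View pics/w1.png

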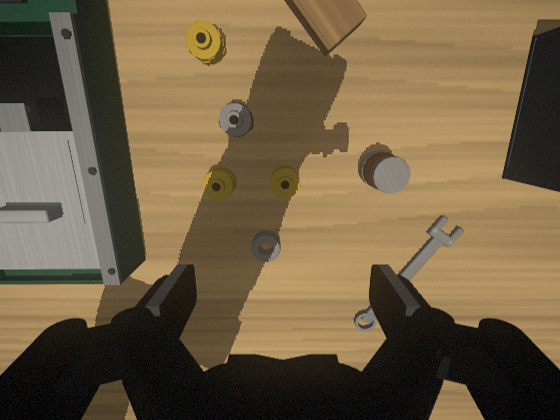

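The wrist view shows the cutter's neck hole at (233,119), the collar at (266,246), and the gaps between the neighbours. I'll triangulate the neck top from the wrist and scene views.

```bash
python3 - <<'E'
from h import *
d=pickle.load(open("c0.pkl","rb"));w,o=pickle.load(open("w1.pkl","rb"))
im=cv2.cvtColor(w["img"],cv2.COLOR_RGB2GRAY)[108:132,222:246]
m=(im<70).astype(np.uint8);n,l,st,ce=cv2.connectedComponentsWithStats(m);print(st[1:],(ce[1:]+[222,108]).round(1))
p=(233.3,119.5)
print(tri((w,p),(d["scene"],(224.8,281.2))),onz(w,p,.038),onz(d["scene"],(224.8,281.2),.038),onz(d["top"],(345,193.5),.038))
for q in [(67,34),(92,170),(111,271)]: print(onz(w,q,.067))
E
```

```text
[[14  3  1  1  1]
 [13  5  8 16 29]
 [ 8  7  9 10 65]
 [17  8  1  1  1]
 [ 8 20  1  1  1]
 [11 20  1  1  1]
 [ 5 22  1  1  1]] [[236.  111. ]
 [240.1 122. ]
 [233.8 119.6]
 [239.  116. ]
 [230.  128. ]
 [233.  128. ]
 [227.  130. ]]
(array([ 0.60906503, -0.17985867,  0.03512021]), np.float64(0.0006201457909273716)) [ 0.60917095 -0.17970983  0.038     ] [ 0.61075261 -0.18140749  0.038     ] [ 0.60710795 -0.1810823   0.038     ]
[ 0.68292509 -0.03556611  0.067     ]
[ 0.55854035 -0.03561733  0.067     ]
[ 0.44249876 -0.03616428  0.067     ]
```

```bash
python3 -m inch '[[[0,0,0],[0.087,-0.058,0],-1],[[0,0,0],[0.087,-0.058,0],-1],[[0,0,0],[0.087,-0.058,0],-1],[[0,0,0],[0,0,0.1],-1],[[0,0,0],[0,0,0.12],-1],[[0,0,0],[0,0,0.12],-1],[[0,0,0],[0,0,0.12],-1],[[0,0,0],[0,0,0.1],-1],[[0,0,0],[0,0,0],-1],[[0,0,0],[0,0,0],-1]]'
```

```text
clock: 2.4
eef_pos: [0.6073, -0.1813, 0.062]
tool_rot: [1.0, -0.001, -0.002, -0.001]
ft_force: [-0.6, 0.4, 0.6]
grip_width: 0.0853
grasp_force: 0.0
```

```bash
python3 -m inch '[[[0,0,0],[0.005,-0.004,0.08],-1],[[0,0,0],[0,0,0.07],-1],[[0,0,0],[0,0,0.03],-1],[[0,0,0],[0,0,0.01],-1],[[0,0,0],[0,0,0],-1],[[0,0,0],[0,0,0],-1]]'; python3 -m inch '[[[0,0,0],[0,0,0],1],[[0,0,0],[0,0,0],1],[[0,0,0],[0,0,0],1],[[0,0,0],[0,0,0],1],[[0,0,0],[0,0,0],1],[[0,0,0],[0,0,0],1],[[0,0,0],[0,0,0],1],[[0,0,0],[0,0,0],1],[[0,0,0],[0,0,0],1],[[0,0,0],[0,0,0],1]]'
```

```text
clock: 2.9
eef_pos: [0.6126, -0.1798, 0.0084]
tool_rot: [1.0, -0.0, 0.002, 0.0]
ft_force: [1.1, 0.1, 0.1]
grip_width: 0.0852
grasp_force: 0.0
clock: 3.73
eef_pos: [0.6119, -0.1792, 0.0072]
tool_rot: [1.0, 0.0, 0.001, 0.0]
ft_force: [-0.8, -0.3, 4.8]
grip_width: 0.0333
grasp_force: 60.1
```

```bash
python3 -m inch '[[[0,0,0],[0,0,-0.04],1],[[0,0,0],[0,0,-0.12],1],[[0,0,0],[0,0,-0.12],1],[[0,0,0],[0,0,-0.12],1],[[0,0,0],[0,0,-0.12],1],[[0,0,0],[0,0,0],1],[[0,0,0],[0,0,0],1]]'
python3 -m inch '[[[0,0,0],[0.027,-0.12,0],1],[[0,0,0],[0.027,-0.12,0],1],[[0,0,0],[0.027,-0.12,0],1],[[0,0,0],[0.027,-0.12,0],1],[[0,0,0],[0.027,-0.12,0],1],[[0,0,0],[0.027,-0.12,0],1],[[0,0,0],[0,0,0],1],[[0,0,0],[0,0,0],1],[[0,0,0],[0,0,0],1]]'
python3 - <<'E'
from workcell import telemetry, vision
from h import *
a=vision.camera("scene");b=vision.camera("wrist");o=telemetry.get_obs();pickle.dump((a,b,o),open("c2.pkl","wb"))
print(o["eef_pos"],proj(a,o["eef_pos"]),proj(b,o["eef_pos"]))
u,v=proj(a,o["eef_pos"]).astype(int)
im=np.zeros((420,790,3),np.uint8);im[:,:560]=b["img"]
im[:400,565:785]=cv2.resize(a["img"][max(v-60,0):,max(u-33,0):][:120,:66],(220,400),interpolation=3)
cv2.imwrite("pics/c2.png",im[:,:,::-1])
E
```

```text
clock: 4.32
eef_pos: [0.6127, -0.1797, 0.1654]
tool_rot: [1.0, 0.0, 0.003, 0.001]
ft_force: [-0.7, 0.1, -2.5]
grip_width: 0.0333
grasp_force: 60.0
clock: 5.07
eef_pos: [0.6587, 0.0213, 0.16]
tool_rot: [1.0, 0.014, -0.002, -0.006]
ft_force: [-0.9, 0.6, -2.6]
grip_width: 0.0331
grasp_force: 60.3
[0.65926271 0.02037356 0.16109106] [314.68566819 214.94836358] [281.20196636 267.39616755]
```

View pics/c2.png

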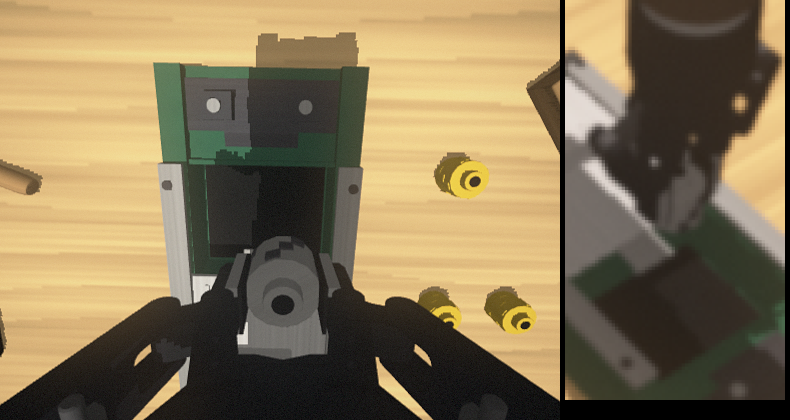

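The cutter is held upright between the pads. Screws show at wrist (167,185) and (353,189), and the bay's far edge is at row 167. I'll use these to check where the bay is.

```bash
python3 - <<'E'
from h import *
from workcell import telemetry
a,b,o=pickle.load(open("c2.pkl","rb"))
for n,p,z in [("scrL",(167,185),.067),("scrR",(353,189),.067),("bayfar",(265,167),.056),("far",(262,65),.067),("hornL",(213,105),.07),("hornR",(305,107),.07),("cutneck",(284,304),.19),("keepernear",(265,147),.056)]: print(n,onz(b,p,z).round(4))
o=telemetry.get_obs();print(o["eef_pos"],R.from_quat(o["tool_rot"]).as_matrix().round(3))
E
```

```text
scrL [0.682  0.1156 0.067 ]
scrR [ 0.6833 -0.0357  0.067 ]
bayfar [0.6974 0.0367 0.056 ]
far [0.7726 0.0389 0.067 ]
hornL [0.7442 0.0749 0.07  ]
hornR [0.7447 0.0065 0.07  ]
cutneck [0.6563 0.0186 0.19  ]
keepernear [0.7137 0.0368 0.056 ]
[0.65926271 0.02037356 0.16109106] [[ 1.     0.026 -0.003]
 [ 0.026 -1.     0.012]
 [-0.003 -0.012 -1.   ]]
```

```bash
python3 -m inch '[[[-0.0019,0,0.003],[0.003,-0.032,0],1],[[0,0,0],[0.003,-0.032,0],1],[[0,0,0],[0,0,0],1],[[0,0,0],[0,0,0.1],1],[[0,0,0],[0,0,0.1],1],[[0,0,0],[0,0,0.1],1],[[0,0,0],[0,0,0],1],[[0,0,0],[0,0,0],1],[[0,0,0],[0,0,0],1]]'; python3 - <<'E'
from h import *
from workcell import telemetry
o=telemetry.get_obs();print(o["eef_pos"],R.from_quat(o["tool_rot"]).as_matrix().round(3),o["ft_force"])
E
```

```text
clock: 5.92
eef_pos: [0.6629, 0.0274, 0.0743]
tool_rot: [1.0, 0.018, 0.001, -0.006]
ft_force: [0.8, 0.1, -1.4]
grip_width: 0.0334
grasp_force: 60.2
[0.66291127 0.02743096 0.07426248] [[ 0.999  0.036  0.001]
 [ 0.036 -0.999  0.012]
 [ 0.002 -0.012 -1.   ]] [ 0.81140728  0.13333747 -1.4246093 ]
```

```bash
python3 - <<'E'
from workcell import telemetry
o=telemetry.get_obs();print(o["joint_pos"].round(3),o["joint_vel"].round(3),o["tau"].round(2),o["ft_torque"])
E
python3 -m inch '[[[0,0,0],[0,-0.02,0],1],[[0,0,0],[0,0,0],1],[[0,0,0],[0,0,0],1]]'; python3 - <<'E'
from workcell import telemetry
o=telemetry.get_obs();print(o["eef_pos"],o["tool_rot"],o["joint_pos"].round(3))
E
```

```text
[0.036 0.658 0.24  1.15  0.012 3.141] [ 0.    -0.026  0.027 -0.006 -0.001 -0.002] [ 0.000e+00 -5.375e+01  2.312e+01  1.500e-01  4.000e-02  0.000e+00] [-0.03309091 -0.04774017  0.0221266 ]
clock: 6.17
eef_pos: [0.6631, 0.0314, 0.0749]
tool_rot: [1.0, 0.021, 0.002, -0.007]
ft_force: [-0.0, 0.4, -3.6]
grip_width: 0.0331
grasp_force: 60.2
[0.66307218 0.0313919  0.07486104] [ 0.99975967  0.02072227  0.00159665 -0.00697488] [0.041 0.657 0.24  1.15  0.014 3.141]
```

Joint 6 sits at its limit (3.141), which stops the heading. I'll back off the heading a few degrees, which doesn't matter for a round cutter.

```bash
python3 -m inch '[[[-0.0022,0,-0.0095],[-0.006,-0.013,0],1],[[0,0,0],[-0.005,-0.013,0],1],[[0,0,0],[0,0,0],1],[[0,0,0],[0,0,0],1],[[0,0,0],[0,0,0],1]]'; python3 - <<'E'
from h import *
from workcell import telemetry
o=telemetry.get_obs();print(o["joint_pos"].round(3),R.from_quat(o["tool_rot"]).as_matrix().round(3))
E
```

```text
clock: 6.58
eef_pos: [0.658, 0.0386, 0.0729]
tool_rot: [0.999, 0.05, 0.0, 0.0]
ft_force: [0.0, 0.3, -2.3]
grip_width: 0.0331
grasp_force: 60.2
[ 0.059  0.652  0.225  1.143 -0.     3.1  ] [[ 0.995  0.1    0.001]
 [ 0.1   -0.995  0.   ]
 [ 0.     0.    -1.   ]]
```

```bash
python3 -m inch '[[[0,0,0],[0.007,0,0.06],1],[[0,0,0],[0,0,0.06],1],[[0,0,0],[0,0,0.04],1],[[0,0,0],[0,0,0.02],1],[[0,0,0],[0,0,0.006],1],[[0,0,0],[0,0,0],1],[[0,0,0],[0,0,0],1]]';python3 -m inch '[[[0,0,0],[0,0,0.003],1],[[0,0,0],[0,0,0],1],[[0,0,0],[0,0,0],1]]'
```

```text
clock: 7.17
eef_pos: [0.6606, 0.0388, 0.0176]
tool_rot: [0.999, 0.05, 0.001, -0.0]
ft_force: [0.4, -0.4, -1.6]
grip_width: 0.0333
grasp_force: 60.2
clock: 7.42
eef_pos: [0.6605, 0.0389, 0.0167]
tool_rot: [0.999, 0.05, 0.001, 0.0]
ft_force: [-0.2, 0.1, -2.4]
grip_width: 0.0335
grasp_force: 60.2
```

```bash
python3 -m inch '[[[0,0,0],[0,0,0.005],1],[[0,0,0],[0,0,0],1],[[0,0,0],[0,0,0],1]]';python3 -m inch '[[[0,0,0],[0,0,0.005],1],[[0,0,0],[0,0,0],1],[[0,0,0],[0,0,0],1]]'
```

```text
clock: 7.67
eef_pos: [0.6598, 0.0389, 0.0144]
tool_rot: [0.999, 0.05, -0.0, -0.0]
ft_force: [-0.3, -0.2, -1.8]
grip_width: 0.033
grasp_force: 60.2
clock: 7.92
eef_pos: [0.6602, 0.0389, 0.0132]
tool_rot: [0.999, 0.05, 0.0, -0.0]
ft_force: [0.3, 0.1, -0.4]
grip_width: 0.033
grasp_force: 60.6
```

```bash
python3 -m inch '[[[0,0,0],[0,0,0.001],-0.4],[[0,0,0],[0,0,0],-0.4],[[0,0,0],[0,0,0],-0.4],[[0,0,0],[0,0,0],-0.4],[[0,0,0],[0,0,0],-0.4],[[0,0,0],[0,0,0],-0.4]]';python3 -m inch '[[[0,0,0],[0,0,-0.02],-0.4],[[0,0,0],[0,0,-0.08],-0.4],[[0,0,0],[0,0,-0.12],-0.4],[[0,0,0],[0,0,-0.12],-0.4],[[0,0,0],[0,0,-0.12],-0.4],[[0,0,0],[0,0,0],-0.4],[[0,0,0],[0,0,0],-0.4]]'
python3 - <<'E'
from workcell import telemetry, vision
from h import *
a=vision.camera("scene");b=vision.camera("wrist");o=telemetry.get_obs();pickle.dump((a,b,o),open("c3.pkl","wb"))
cv2.imwrite("pics/c3.png",b["img"][:,:,::-1])
E
```

```text
clock: 8.42
eef_pos: [0.6601, 0.0396, 0.013]
tool_rot: [0.999, 0.051, 0.0, -0.0]
ft_force: [-1.3, 4.7, 1.6]
grip_width: 0.0599
grasp_force: 0.0
clock: 9.0
eef_pos: [0.6623, 0.0379, 0.1548]
tool_rot: [0.999, 0.05, 0.004, 0.001]
ft_force: [0.2, 0.8, -0.8]
grip_width: 0.0595
grasp_force: 0.0
```

View pics/c3.png

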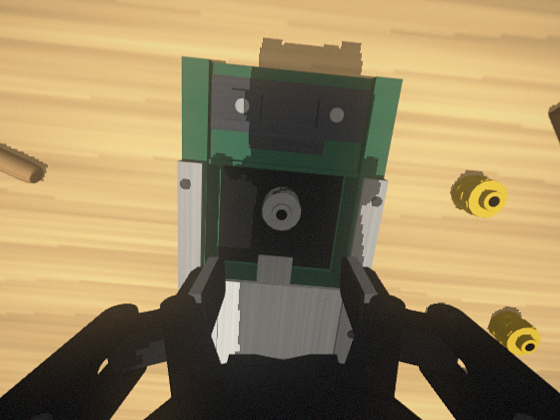

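The cutter stands in the bay with its neck at wrist (281,213). The tongue and lid front edge are at row ~282.

```bash
python3 - <<'E'
from h import *
a,b,o=pickle.load(open("c3.pkl","rb"))
for n,p,z in [("neck",(281,213),.044),("lidfront",(315,284),.061),("tonguefront",(277,257),.058),("scrL",(185,184),.067),("scrR",(377,201),.067)]: print(n,onz(b,p,z).round(4))
A=np.array([onz(b,(185,184),.067),onz(b,(377,201),.067)]);print(A.mean(0))
E
python3 -m inch '[[[0,0,0],[-0.11,0.01,0],1],[[0,0,0],[-0.12,0.01,0],1],[[0,0,0],[-0.12,0.01,0],1],[[0,0,0],[-0.12,0.01,0],1],[[0,0,0],[-0.11,0.01,0],1],[[0,0,0],[-0.02,0,0],1],[[0,0,0],[0,0,0],1],[[0,0,0],[0,0,0],1],[[0,0,0],[0,0,0],1]]'
python3 - <<'E'
from workcell import telemetry, vision
from h import *
a=vision.camera("scene");b=vision.camera("top");o=telemetry.get_obs();pickle.dump((a,b,o),open("c4.pkl","wb"));print(o["joint_pos"].round(3),R.from_quat(o["tool_rot"]).as_matrix().round(3))
im=np.zeros((480,800,3),np.uint8);im[:,:440]=cv2.resize(a["img"][160:320,225:372],(440,480),interpolation=3)
im[:,450:]=cv2.resize(b["img"][122:266,214:319],(350,480),interpolation=3)
cv2.imwrite("pics/c4.png",im[:,:,::-1])
E
```

```text
neck [0.6591 0.0381 0.044 ]
lidfront [0.6018 0.002  0.061 ]
tonguefront [0.623 0.038 0.058]
scrL [0.6817 0.1157 0.067 ]
scrR [ 0.6834 -0.0362  0.067 ]
[0.68257163 0.0397563  0.067     ]
clock: 9.85
eef_pos: [0.4838, 0.0058, 0.1504]
tool_rot: [0.999, 0.05, 0.0, 0.0]
ft_force: [-0.9, -0.3, 0.9]
grip_width: 0.0
grasp_force: 0.0
[ 0.012  0.261 -0.186  1.123 -0.     3.053] [[ 0.995  0.101  0.001]
 [ 0.101 -0.995 -0.   ]
 [ 0.001  0.    -1.   ]]
```

View pics/c4.png

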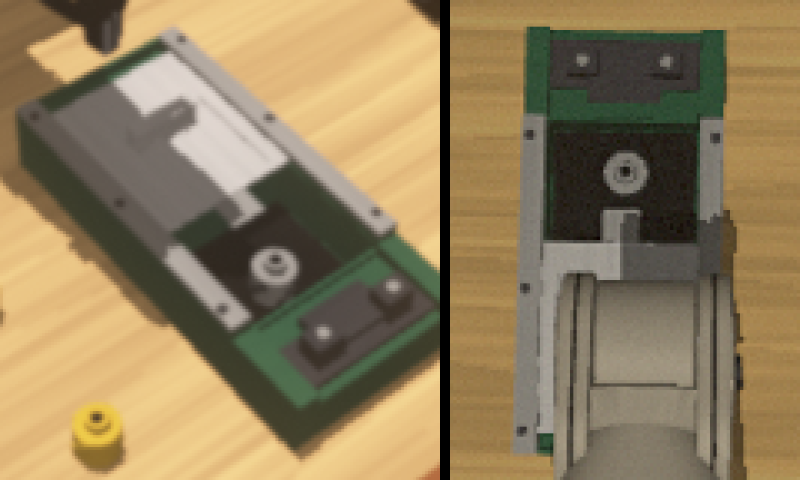

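The cutter stands upright at (0.659, 0.038), which is case x ≈ 73, and the lid has not moved. I'll go behind the rib with closed fingers.

```bash
python3 -m inch '[[[0,0,-0.004],[-0.002,-0.054,0],1],[[0,0,0],[-0.003,-0.053,0],1],[[0,0,0],[0,0,0],1],[[0,0,0],[0,0,0],1],[[0,0,0],[0,0,0.1],1],[[0,0,0],[0,0,0.08],1],[[0,0,0],[0,0,0.05],1],[[0,0,0],[0,0,0],1],[[0,0,0],[0,0,0],1]]';  python3 - <<'E'
from h import *
from workcell import telemetry
o=telemetry.get_obs();print(o["joint_pos"].round(3),R.from_quat(o["tool_rot"]).as_matrix().round(3))
E
```

```text
clock: 10.7
eef_pos: [0.477, 0.037, 0.081]
tool_rot: [0.998, 0.063, -0.001, 0.0]
ft_force: [-0.4, 0.7, 0.4]
grip_width: -0.0002
grasp_force: 0.0
[ 0.078  0.324 -0.301  0.948 -0.     3.094] [[ 0.992  0.125 -0.002]
 [ 0.125 -0.992 -0.   ]
 [-0.002  0.    -1.   ]]
```

```bash
python3 -m inch '[[[0,0,0],[0,0,0.02],1],[[0,0,0],[0,0,0.017],1],[[0,0,0],[0,0,0],1],[[0,0,0],[0.01,0.0013,0],1],[[0,0,0],[0.01,0.0013,0],1],[[0,0,0],[0.01,0.0013,0],1],[[0,0,0],[0.005,0.0006,0],1],[[0,0,0],[0.005,0.0006,0],1],[[0,0,0],[0.005,0.0006,0],1],[[0,0,0],[0,0,0],1]]'; python3 -m inch '[[[0,0,0],[0.005,0.0006,0],1],[[0,0,0],[0.005,0.0006,0],1],[[0,0,0],[0.005,0.0006,0],1],[[0,0,0],[0.005,0.0006,0],1],[[0,0,0],[0.005,0.0006,0],1],[[0,0,0],[0,0,0],1]]'
```

```text
clock: 11.53
eef_pos: [0.4912, 0.0376, 0.0706]
tool_rot: [0.998, 0.063, 0.0, -0.0]
ft_force: [0.3, 0.2, 0.1]
grip_width: -0.0001
grasp_force: 0.0
clock: 12.03
eef_pos: [0.498, 0.0375, 0.0704]
tool_rot: [0.998, 0.063, -0.0, 0.0]
ft_force: [-2.8, 0.5, 1.7]
grip_width: 0.0002
grasp_force: 1.1
```

```bash
python3 -m inch '[[[0,0,0],[0.01,0.0013,0],1],[[0,0,0],[0.01,0.0013,0],1],[[0,0,0],[0.01,0.0013,0],1],[[0,0,0],[0.01,0.0013,0],1],[[0,0,0],[0.01,0.0013,0],1],[[0,0,0],[0.01,0.0013,0],1],[[0,0,0],[0.01,0.0013,0],1],[[0,0,0],[0.01,0.0013,0],1],[[0,0,0],[0.01,0.0013,0],1],[[0,0,0],[0.01,0.0013,0],1]]'; python3 -m inch '[[[0,0,0],[0.01,0.0013,0],1],[[0,0,0],[0.01,0.0013,0],1],[[0,0,0],[0.01,0.0013,0],1],[[0,0,0],[0.01,0.0013,0],1],[[0,0,0],[0.01,0.0013,0],1],[[0,0,0],[0.01,0.0013,0],1],[[0,0,0],[0.01,0.0013,0],1],[[0,0,0],[0.01,0.0013,0],1],[[0,0,0],[0.007,0.001,0],1],[[0,0,0],[0.004,0.0006,0],1]]'
```

```text
clock: 12.87
eef_pos: [0.5291, 0.0375, 0.0705]
tool_rot: [0.998, 0.063, 0.0, -0.0]
ft_force: [-1.0, 0.5, -1.0]
grip_width: -0.0001
grasp_force: 0.6
clock: 13.7
eef_pos: [0.5566, 0.0373, 0.0705]
tool_rot: [0.998, 0.063, 0.0, -0.0]
ft_force: [-1.1, 0.2, 0.4]
grip_width: 0.0002
grasp_force: 0.6
```

```bash
for i in 1 2; do python3 -m inch '[[[0,0,0],[0.005,0.0006,0],1],[[0,0,0],[0.005,0.0006,0],1],[[0,0,0],[0.005,0.0006,0],1],[[0,0,0],[0.005,0.0006,0],1]]' | egrep 'eef|ft'; done; python3 -m inch '[[[0,0,0],[0.005,0.0006,0],1],[[0,0,0],[0.005,0.0006,0],1],[[0,0,0],[0.005,0.0006,0],1]]'
```

```text
eef_pos: [0.5623, 0.0373, 0.0705]
ft_force: [-1.2, -0.9, -1.1]
eef_pos: [0.5684, 0.0374, 0.0706]
ft_force: [-2.0, 0.1, -1.1]
clock: 14.62
eef_pos: [0.5729, 0.0374, 0.0705]
tool_rot: [0.998, 0.063, 0.0, 0.0]
ft_force: [-1.7, 1.2, 0.0]
grip_width: 0.0001
grasp_force: 0.6
```

```bash
python3 -m inch '[[[0,0,0],[0.005,0.0006,0],1],[[0,0,0],[0.005,0.0006,0],1],[[0,0,0],[0.005,0.0006,0],1]]' | egrep 'eef|ft'; python3 -m inch '[[[0,0,0],[0.005,0.0006,0],1],[[0,0,0],[0.005,0.0006,0],1],[[0,0,0],[0.005,0.0006,0],1]]' | egrep 'eef|ft'; python3 -m inch '[[[0,0,0],[0.005,0.0006,0],1],[[0,0,0],[0.005,0.0006,0],1],[[0,0,0],[0.005,0.0006,0],1]]'| egrep 'eef|ft'
```

```text
eef_pos: [0.5775, 0.0375, 0.0706]
ft_force: [-1.5, 0.2, -1.4]
eef_pos: [0.582, 0.0375, 0.0705]
ft_force: [-1.0, -0.1, 0.1]
eef_pos: [0.5865, 0.0375, 0.0705]
ft_force: [-1.4, -0.4, -0.9]
```

```bash
python3 -m inch '[[[0,0,0],[0.005,0.0006,0],1],[[0,0,0],[0.005,0.0006,0],1]]' | egrep 'eef|ft'; python3 -m inch '[[[0,0,0],[0.005,0.0006,0],1],[[0,0,0],[0.005,0.0006,0],1]]' | egrep 'eef|ft'; python3 -m inch '[[[0,0,0],[0.005,0.0006,0],1],[[0,0,0],[0.005,0.0006,0],1]]'| egrep 'eef|ft'
```

```text
eef_pos: [0.5896, 0.0376, 0.0705]
ft_force: [-1.9, -0.2, -0.7]
eef_pos: [0.5926, 0.0376, 0.0705]
ft_force: [-0.8, 0.6, -0.5]
eef_pos: [0.5952, 0.0376, 0.0705]
ft_force: [-2.9, 0.2, 1.3]
```

```bash
python3 -m inch '[[[0,0,0],[0.004,0.0005,0],1],[[0,0,0],[0.004,0.0005,0],1]]' | egrep 'eef|ft'; python3 -m inch '[[[0,0,0],[0.004,0.0005,0],1],[[0,0,0],[0.004,0.0005,0],1]]' | egrep 'eef|ft'; python3 -m inch '[[[0,0,0],[0.004,0.0005,0],1],[[0,0,0],[0.004,0.0005,0],1]]'| egrep 'eef|ft'
```

```text
eef_pos: [0.5975, 0.0376, 0.0705]
ft_force: [-3.0, 0.0, 1.2]
eef_pos: [0.5999, 0.0376, 0.0705]
ft_force: [-4.3, -0.3, 1.6]
eef_pos: [0.6033, 0.0376, 0.0708]
ft_force: [-1.8, 0.4, 1.2]
```

The tongue met the ramp at TCP x ≈ 0.594, so the keeper is about 10 mm farther than drawn. I expect the click near 0.627 and will approach it finely.

```bash
python3 -m inch '[[[0,0,0],[0.005,0.0006,0],1],[[0,0,0],[0.005,0.0006,0],1],[[0,0,0],[0.005,0.0006,0],1]]' | egrep 'eef|ft'; python3 -m inch '[[[0,0,0],[0.005,0.0006,0],1],[[0,0,0],[0.005,0.0006,0],1],[[0,0,0],[0.005,0.0006,0],1]]' | egrep 'eef|ft'; python3 -m inch '[[[0,0,0],[0.003,0.0004,0],1],[[0,0,0],[0.003,0.0004,0],1],[[0,0,0],[0.003,0.0004,0],1]]'| egrep 'eef|ft'; python3 -m inch '[[[0,0,0],[0,0,0],1],[[0,0,0],[0,0,0],1]]'| egrep 'eef|ft'
```

```text
eef_pos: [0.6076, 0.0376, 0.0707]
ft_force: [-2.4, 0.3, 1.9]
eef_pos: [0.612, 0.0377, 0.0706]
ft_force: [-2.6, 0.2, 2.5]
eef_pos: [0.6146, 0.0376, 0.0706]
ft_force: [-2.6, -0.1, 2.2]
eef_pos: [0.6147, 0.0376, 0.0706]
ft_force: [-2.8, 0.0, 1.3]
```

```bash
python3 -m inch '[[[0,0,0],[0.003,0.0004,0],1],[[0,0,0],[0.003,0.0004,0],1],[[0,0,0],[0.003,0.0004,0],1]]' | egrep 'eef|ft'; python3 -m inch '[[[0,0,0],[0.003,0.0004,0],1],[[0,0,0],[0.003,0.0004,0],1]]' | egrep 'eef|ft'; python3 -m inch '[[[0,0,0],[0.002,0.0003,0],1],[[0,0,0],[0.002,0.0003,0],1]]'| egrep 'eef|ft'; python3 -m inch '[[[0,0,0],[0.002,0.0003,0],1],[[0,0,0],[0.002,0.0003,0],1]]'| egrep 'eef|ft'
```

```text
eef_pos: [0.6172, 0.0376, 0.0705]
ft_force: [-3.2, -0.1, 2.0]
eef_pos: [0.6191, 0.0376, 0.0706]
ft_force: [-3.6, 0.4, 1.9]
eef_pos: [0.6203, 0.0376, 0.0706]
ft_force: [-3.0, 0.8, 2.9]
eef_pos: [0.6215, 0.0376, 0.0706]
ft_force: [-2.5, -0.2, 2.9]
```

```bash
python3 -m inch '[[[0,0,0],[0.002,0.0003,0],1],[[0,0,0],[0.002,0.0003,0],1]]' | egrep 'eef|ft|gras'; python3 -m inch '[[[0,0,0],[0.002,0.0003,0],1],[[0,0,0],[0.002,0.0003,0],1]]' | egrep 'eef|ft|gras'; python3 -m inch '[[[0,0,0],[0.002,0.0003,0],1],[[0,0,0],[0.002,0.0003,0],1]]'| egrep 'eef|ft|gras'
```

```text
eef_pos: [0.6227, 0.0375, 0.0705]
ft_force: [-1.8, 1.0, 1.7]
grasp_force: 1.5
eef_pos: [0.624, 0.0375, 0.0706]
ft_force: [-3.1, 0.1, 2.4]
grasp_force: 1.5
eef_pos: [0.6252, 0.0375, 0.0705]
ft_force: [-3.2, -0.4, 2.2]
grasp_force: 1.5
```

```bash
python3 -m inch '[[[0,0,0],[0.0015,0.0002,0],1],[[0,0,0],[0.0015,0.0002,0],1]]' | egrep 'eef|ft|gras'; python3 -m inch '[[[0,0,0],[0.0015,0.0002,0],1],[[0,0,0],[0.0015,0.0002,0],1]]' | egrep 'eef|ft|gras'
```

```text
eef_pos: [0.6261, 0.0375, 0.0706]
ft_force: [-3.2, 0.5, 2.0]
grasp_force: 1.5
eef_pos: [0.627, 0.0374, 0.0706]
ft_force: [-3.1, -0.3, 1.4]
grasp_force: 1.5
```

```bash
python3 -m inch '[[[0,0,0],[0.0015,0.0002,0],1],[[0,0,0],[0.0015,0.0002,0],1]]' | egrep 'eef|ft|gras'
```

```text
eef_pos: [0.628, 0.0374, 0.0706]
ft_force: [-2.6, -0.5, 2.4]
grasp_force: 1.3
```

```bash
python3 -m inch '[[[0,0,0],[0.0015,0.0002,0],1],[[0,0,0],[0,0,0],1]]' | egrep 'eef|ft|gras'
```

```text
eef_pos: [0.629, 0.0374, 0.0706]
ft_force: [-0.9, 0.5, 0.7]
grasp_force: 0.6
```

```bash
python3 -m inch '[[[0,0,0],[0.0015,0.0002,0],1],[[0,0,0],[0,0,0],1]]' | egrep 'eef|ft|gras'
```

```text
eef_pos: [0.6294, 0.0374, 0.0706]
ft_force: [-0.0, -0.9, 0.2]
grasp_force: 0.3
```

```bash
python3 -m inch '[[[0,0,0],[0.0015,0.0002,0],1],[[0,0,0],[0,0,0],1]]' | egrep 'eef|ft|gras'
```

```text
eef_pos: [0.6296, 0.0374, 0.0705]
ft_force: [-0.0, -1.6, -0.6]
grasp_force: 0.1
```

```bash
python3 -m inch '[[[0,0,0],[0.001,0.0001,0],1],[[0,0,0],[0,0,0],1]]' | egrep 'eef|ft|gras'
```

```text
eef_pos: [0.6297, 0.0374, 0.0705]
ft_force: [-0.4, 0.0, -0.2]
grasp_force: 0.1
```

```bash
python3 -m inch '[[[0,0,0],[0.002,0.0002,0],1],[[0,0,0],[0,0,0],1],[[0,0,0],[0,0,0],1]]' | egrep 'eef|ft|gras'; python3 - <<'E'
from workcell import telemetry,vision
from h import *
o=telemetry.get_obs();print(o["joint_pos"].round(4),o["grasp_force"])
a=vision.camera("scene");b=vision.camera("wrist")
im=np.zeros((420,800,3),np.uint8);im[:,:400]=cv2.resize(b["img"][:280,100:460],(400,311),interpolation=3)[:311] if 0 else np.pad(cv2.resize(b["img"][:280,100:460],(400,311),interpolation=3),((0,109),(0,0),(0,0)))
im[:,400:]=cv2.resize(a["img"][185:305,270:384],(400,420),interpolation=3)
cv2.imwrite("pics/c5.png",im[:,:,::-1])
E
```

```text
eef_pos: [0.6303, 0.0375, 0.0706]
ft_force: [-0.3, 0.3, -0.8]
grasp_force: 0.0
[0.0594 0.6022 0.1277 1.0958 0.     3.0751] 0.0
```

View pics/c5.png

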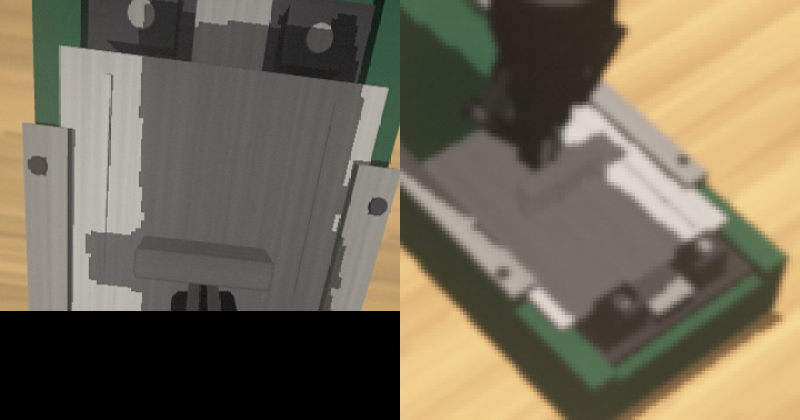

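The lid has run ahead of the fingers and its front is at the horns. I'll nudge in small steps to make sure the bead is fully behind the ledge, stopping at a few newtons.

```bash
python3 -m inch '[[[0,0,0],[0.002,0.0002,0],1],[[0,0,0],[0,0,0],1]]' | egrep 'eef|ft|gras'
```

```text
eef_pos: [0.6306, 0.0375, 0.0705]
ft_force: [-0.5, -0.3, -0.0]
grasp_force: 0.2
```

```bash
python3 -m inch '[[[0,0,0],[0.002,0.0002,0],1],[[0,0,0],[0,0,0],1]]' | egrep 'eef|ft|gras'
```

```text
eef_pos: [0.6308, 0.0375, 0.0705]
ft_force: [-2.9, -0.3, 1.0]
grasp_force: 1.0
```

```bash
python3 -m inch '[[[0,0,0],[0.0015,0.0002,0],1],[[0,0,0],[0,0,0],1]]' | egrep 'eef|ft|gras'
```

```text
eef_pos: [0.6314, 0.0375, 0.0705]
ft_force: [-1.7, -0.2, 1.4]
grasp_force: 1.1
```

```bash
python3 -m inch '[[[0,0,0],[0.0015,0.0002,0],1],[[0,0,0],[0,0,0],1]]' | egrep 'eef|ft|gras'
```

```text
eef_pos: [0.6322, 0.0375, 0.0705]
ft_force: [-1.9, -0.2, 0.7]
grasp_force: 1.1
```

```bash
python3 -m inch '[[[0,0,0],[0.001,0.0001,0],1],[[0,0,0],[0,0,0],1]]' | egrep 'eef|ft|gras'
```

```text
eef_pos: [0.6323, 0.0375, 0.0705]
ft_force: [-2.5, 0.3, 1.1]
grasp_force: 1.5
```

```bash
python3 -m inch '[[[0,0,0],[0.001,0.0001,0],1],[[0,0,0],[0,0,0],1]]' | egrep 'eef|ft|gras'
```

```text
eef_pos: [0.6323, 0.0375, 0.0705]
ft_force: [-4.4, 0.3, 2.3]
grasp_force: 2.1
```

```bash
python3 -m inch '[[[0,0,0],[0.001,0.0001,0],1],[[0,0,0],[0,0,0],1]]' | egrep 'eef|ft|gras'
```

```text
eef_pos: [0.6324, 0.0375, 0.0705]
ft_force: [-4.8, 0.2, 3.5]
grasp_force: 2.6
```

The ramp (0.594–0.601), the 27 mm land ending at 0.628, the force drop there, and the firm stop about 3 mm later all match a click followed by the horns. I'll back off, lift away and check.

```bash
python3 -m inch '[[[0,0,0],[-0.01,-0.0013,0],1],[[0,0,0],[-0.03,-0.004,0],1],[[0,0,0],[-0.03,-0.004,0],1],[[0,0,0],[0,0,-0.08],1],[[0,0,0],[0,0,-0.1],1],[[0,0,0],[-0.08,0,-0.1],1],[[0,0,0],[-0.12,0,0],1],[[0,0,0],[0,0,0],1],[[0,0,0],[0,0,0],1],[[0,0,0],[0,0,0],1]]'; python3 - <<'E'
from workcell import telemetry,vision
from h import *
a=vision.camera("scene");b=vision.camera("wrist");pickle.dump((a,b),open("c6.pkl","wb"))
im=np.zeros((420,800,3),np.uint8);im[:311,:400]=cv2.resize(b["img"][:280,100:460],(400,311),interpolation=3)
im[:,400:]=cv2.resize(a["img"][200:305,284:384],(400,420),interpolation=3)
cv2.imwrite("pics/c6.png",im[:,:,::-1])
E
```

```text
clock: 22.05
eef_pos: [0.5536, 0.0301, 0.1551]
tool_rot: [0.998, 0.063, 0.002, 0.0]
ft_force: [-0.7, -0.6, -0.8]
grip_width: -0.0001
grasp_force: 0.0
```

View pics/c6.png

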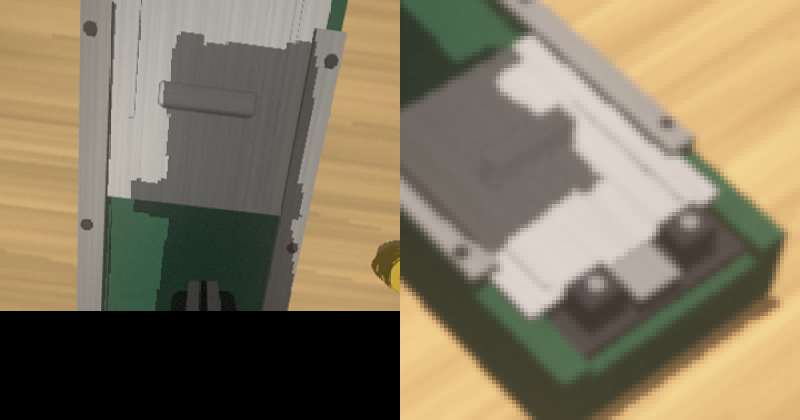

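The cover's front edge sits at the horns, the tongue lies past the keeper between them at crop (645,270), and the robot is clear of everything. I'm handing in.

```bash
python3 -c "
from workcell import workorder;print(workorder.job_done())"
```

```text
the job is handed in; nothing more can be done
None
```

The cutter stands upright in the bay and the cover is slid shut against its stops. The push forces fit the tongue having clicked behind the ledge, with about 5 N the highest push I read. The robot is clear and the job is handed in; no verdict came back.

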